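# Fetch a profile offcut from under the sash of a dust cabinet

## Robot

A 6-joint arm with a two-finger parallel gripper is mounted at the origin on a cart in front of the work surface, level with it; the furniture and walls round the work are solid. World frame = base frame: x ahead of the robot, y to its left, z up, the work surface at z = 0. Lengths are in m, angles in rad, forces in N, time in s.
With the tool pointing down it reaches from about 0.275 to 0.775 m from the base axis. Payload 14.6 kg.
Tool frame: the origin (TCP) lies midway between the tips of the shut fingers; the grasp point (between the pads) lies 19 mm behind it (manip.pinch_z is the distance from the TCP to the grasp point, in m); z points along the fingers, y is the line along which they close (so a half turn about z gives the same grasp; the last joint's range is limited). The gripper opens to 85 mm and grips with 20 to 120 N. Pads are 22 mm wide; open, the fingers measure 114 mm over their backs; the gripper's body (76 mm by 85 mm) begins 54 mm behind the grasp point. The pads swing forward as they close: fully open they stand 13 mm farther back than shut.
Start: joints at [1.186, 0.263, -0.048, 1.259, 0, 1.415], TCP at [0.12, 0.511, 0.231] pointing down, gripper open.
Joint ranges: [-2.65, 2.65], [-0.89, 1.7], [-1.18, 1.37], [-2.13, 2.11], [-1.35, 1.29], [-3.14, 3.14]. Speed limits (rad/s): [1.89, 1.89, 2.57, 2.79, 3.14, 3.14].

## Interface

Orientations are given as a unit quaternion [w, x, y, z].
In Python, from plant import manip gives the robot as it stands.
- The arm moves only by the tool move_arm, never from a script. Its argument "series" is one flat list of numbers, 6 for each row, row after row: the shift along the tool's x, y, z in mm, then the turn, a rotation vector about the tool's x, y, z in units of 5 degrees (1.0 is 5 degrees). A call has 1 to 20 rows; each row is the pose to reach, as a shift and turn from the pose commanded when the call began, along the tool's axes at that moment; what a row does not reach only later rows make up. A row lasts 1/12 s, in which the tool goes at most 41.7 mm and 7.16 degrees, less where a joint would pass 70% of its speed; a pose out of reach is approached as far as the arm can. A call with a gripper value outside its range is refused whole. "gripper" is the gripper's target within -1 to 1 (shut at 1, half-way at 0, fully open at -1), set as the call begins (left out, the last holds). The fingers move at their own pace and stop on an object; "force" is the grip in N (left out, the last holds). Time passes only in rows, so rows that repeat a pose let the fingers close. It gives the time, the measured TCP pose, the force, the opening and the grip force at its end, in the units of the state.
- manip.read_state(): the state, without advancing time (a new reading comes with each control period).
- manip.grab_frame(name): name is "scene" or "top" or "wrist"; returns the picture (400x640x3 uint8, red, green, blue); there is no depth.
- manip.camera_params(name): a dict with "mtx" (3x3 intrinsics, pixels), "pose" (4x4, takes a point from camera to world coordinates); the wrist camera has in their place "mount" (4x4, takes a point from camera to tool coordinates, whose origin is the TCP and whose axes are the flange's). Camera axes: x right, y up, looking along -z (the intrinsics and any distortion apply to the point x, -y, -z); pixel columns grow to the right and rows downward; lengths in m; the calibration is good to about 2 mm. The wrist camera is an equidistant fisheye: a pixel r from the principal point sees the ray r / f radians off the axis. A picture is of the moment at which its call begins: read the wrist's pose just before it. camera_params takes no time and is no camera call.
- manip.finish_job(): hands the job in; it is judged then, once.
The state is a dict: "time_s": time; "joints": joint angles; "dq": joint speeds; "effort": joint torques, N m; "tool_pos": TCP position; "orientation": TCP orientation; "contact_force": force on the tool from outside, world axes, zero at the start; "wrist_torque": the same for the moment, N m; "opening": opening from 0.0 (shut) to 1.0 (fully open); "finger_force": force on a finger pad.
Only numpy, scipy, OpenCV 4.12 (cv2) and the standard library are available. Lean on these libraries where they do the work, as an engineer would, in place of code of your own. Each camera call takes 0.05 s, during which the arm holds its last target. There are 200 camera calls.

## Task

Slide the clear sash of the small dust cabinet up its slope, all the way or nearly, and let go so that it stays up by its own friction. Then reach in under it, take out the upright piece of slotted aluminium profile and stand it upright on the floor of the open tray, leaving the sash up.

Things in the scene. Friction and masses are not known exactly. Their poses are not given: they have to be found in the camera images.
- sash (a joint): how far the sash has slid up the slope, m: 0 shut, 0.170 at its upper stop; starts at 0 to 0.025. Clear panel in an aluminium frame, 190 mm up the slope x 356 mm, 0.5 kg, the lower half of the cabinet's sloping top. Stiff runners hold it wherever it is left; pushing it up takes about 10 N. Fully up it leaves an opening 139 mm deep (level) behind the front sill.
- sash_handle (a point): centre of the handle on the sash's lower edge: dark round steel bar, 12 mm thick, 130 mm long, a post at each end, its centre 38 mm off the sash's face; moves with the sash. Axes of the grey cabinet: x level, inwards; y along the bar, left; z up. The sash slides up along 0.819 x + 0.574 z (35 degrees). Sash shut, the bar is 14 mm in front of the cabinet's front face, 105 mm above the worktop.
- offcut_centre (a point): centre, 31 mm above its foot, of the sawn slotted aluminium profile, 30 x 30 x 62 mm, z its long axis, standing on the cabinet's floor (6 mm thick), 55 mm behind the front face, in one of three places 95 mm apart; a grey cast bracket (28 mm) and a black mains adaptor (28 x 42 x 58 mm) have the others. Cabinet: 370 mm wide, 246 deep, front sill 60 mm high, back 230 mm high.
- tray_in (a point): centre of the inner floor (4 mm above the worktop) of the open grey plastic tray, which is fixed to the worktop: 120 mm along its x, 140 mm along its y, 22 mm high, walls 4 mm

How it is judged:
By the outcome, as a careful person would: the job done as asked, in the order asked, and still so for the second after the job is handed in, with the robot touching nothing.
It also fails if it takes over 56 s, if anything falls off the work surface, if the arm or the gripper's body presses on something with over 40 N, if the wrist force passes 120 N, or if a joint passes its speed limit or range.

## Working session

There is one attempt and no reset: what is moved stays moved. The work goes in short steps, Python scripts to look and compute and a tool call to move; the robot and the scene stay as the last step left them, time stands still between calls to the robot, and variables do not carry over. Pictures are saved under pics/ and viewed, at most 10 in all, crops included, and the job is handed in when it is done.

Besides the shell and the picture viewer there is one more tool, called after "Request:" by a JSON object that holds its "name" and its "arguments", one argument or row to a line. move_arm: Moves the arm, as the interface text tells. Its arguments: {"type":"object","properties":{"series":{"type":"array"},"gripper":{"type":"number"},"force":{"type":"number"}},"required":["series"]}

```bash
mkdir -p pics; python3 - <<'E'
from plant import manip
import cv2,numpy as np
for n in ("scene","top"):
    p=manip.camera_params(n); print(n,np.round(p["mtx"],1).tolist(),np.round(p["pose"],4).tolist(),[k for k in p])
    cv2.imwrite(f"pics/{n}0.png",manip.grab_frame(n)[:,:,::-1])
p=manip.camera_params("wrist");print({k:np.round(v,4).tolist() if not isinstance(v,str) else v for k,v in p.items()})
s=manip.read_state();print(s, manip.pinch_z)
E
```

```text
scene [[409.9, 0.0, 325.8], [0.0, 409.9, 196.1], [0.0, 0.0, 1.0]] [[0.8097, 0.434, -0.3949, 0.1113], [-0.5868, 0.5927, -0.5517, -0.5157], [-0.0054, 0.6785, 0.7346, 0.7904], [0.0, 0.0, 0.0, 1.0]] ['mtx', 'pose']
top [[395.7, 0.0, 323.2], [0.0, 395.7, 197.1], [0.0, 0.0, 1.0]] [[0.0298, 0.9883, -0.1499, 0.3365], [-0.9991, 0.0338, 0.0245, 0.0261], [0.0293, 0.149, 0.9884, 1.0701], [0.0, 0.0, 0.0, 1.0]] ['mtx', 'pose']
{'mtx': [[309.7069, 0.0, 317.3644], [0.0, 309.7069, 199.798], [0.0, 0.0, 1.0]], 'mount': [[0.0005, 0.9647, 0.2633, 0.0662], [1.0, -0.0002, -0.0011, 0.0011], [-0.001, 0.2633, -0.9647, -0.1434], [0.0, 0.0, 0.0, 1.0]]}
{'time_s': 0.1, 'joints': array([ 1.18570126e+00,  2.63476985e-01, -4.88829380e-02,  1.25936230e+00,
       -1.38042703e-05,  1.41551398e+00]), 'dq': array([ 0.00330722, -0.00084771,  0.00271221, -0.00012001,  0.00152282,
        0.00053321]), 'effort': array([ 5.84297832e-04, -6.38582826e+01,  3.85063970e+01,  1.00177791e-02,
       -2.40832160e-04,  1.86639419e-06]), 'tool_pos': array([0.1195023 , 0.51097497, 0.23086871]), 'orientation': array([-1.16914737e-04,  1.14653652e-01,  9.93405419e-01, -4.47992917e-04]), 'contact_force': array([-0.5076786 ,  0.26992112,  0.25489714]), 'wrist_torque': array([-0.02371008, -0.00223488, -0.01947049]), 'finger_force': 0.0, 'opening': 0.9972632538557872} 0.0187
```

View pics/scene0.png

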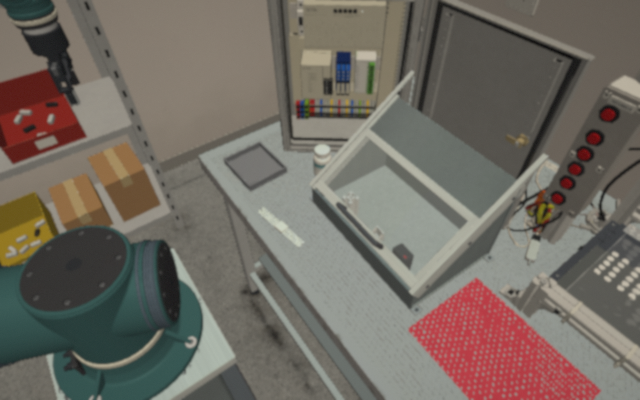

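View pics/top0.png

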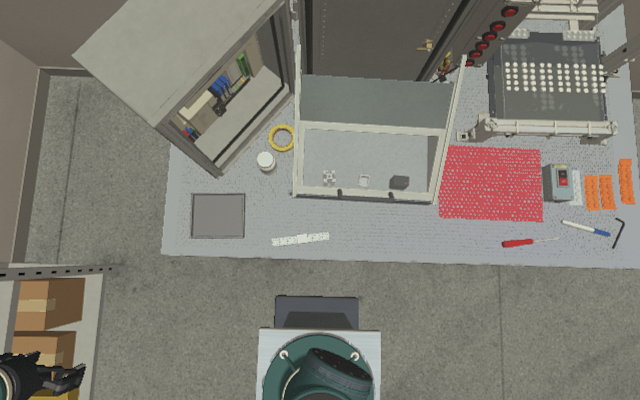

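Top view: the tray is at about (218,215), and the cabinet front runs from (296,197) to (435,202). The three objects are near (329,177), (364,180) and (399,182). I'll enlarge the cabinet to tell them apart.

```bash
python3 - <<'E'
import cv2,numpy as np
a=cv2.imread("pics/top0.png")[110:215,280:450];b=cv2.imread("pics/scene0.png")[160:310,290:460]
a=cv2.resize(a,None,fx=4.6,fy=4.6,interpolation=cv2.INTER_CUBIC)
cv2.imwrite("pics/top_c.png",a)
b=cv2.resize(b,None,fx=4,fy=4,interpolation=cv2.INTER_CUBIC)
cv2.imwrite("pics/scene_c.png",b)
E
```

```text
(no output)
```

View pics/top_c.png

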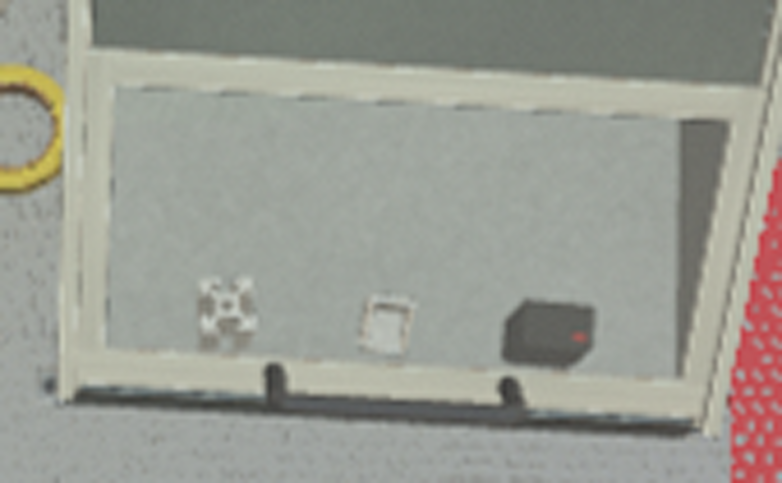

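View pics/scene_c.png

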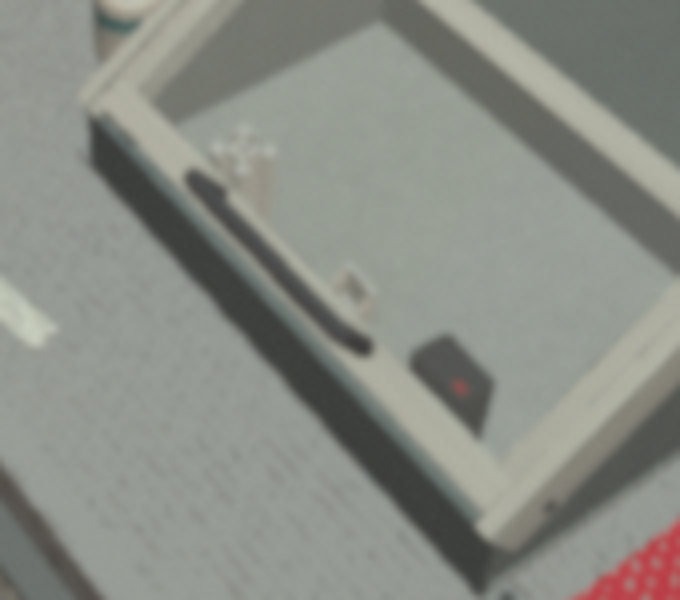

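The offcut is the leftmost object: its slotted cross-section top is at top-view px (329.6,176.3). The bracket is in the middle and the adaptor on the right. The bar ends are at about (340,198) and (391.5,200.5) in the top view, and (341,206) and (381,247) in the scene view.

```bash
cat > geo.py <<'E'
import numpy as np
from plant import manip
def ray(n,u,v):
    p=manip.camera_params(n);K=p["mtx"];T=np.array(p["pose"])
    d=T[:3,:3]@np.array([(u-K[0][2])/K[0][0],-(v-K[1][2])/K[1][1],-1]);return T[:3,3],d/np.linalg.norm(d)
def onz(n,u,v,z):
    o,d=ray(n,u,v);return o+d*(z-o[2])/d[2]
def tri(a,b):
    o1,d1=ray(*a);o2,d2=ray(*b)
    s=np.linalg.lstsq(np.c_[d1,-d2],o2-o1,rcond=None)[0]
    p,q=o1+s[0]*d1,o2+s[1]*d2;return (p+q)/2,np.linalg.norm(p-q)
def proj(n,P):
    p=manip.camera_params(n);K=p["mtx"];T=np.array(p["pose"])
    c=T[:3,:3].T@(np.array(P)-T[:3,3]);return K[0][2]+K[0][0]*c[0]/-c[2],K[1][2]-K[1][1]*c[1]/-c[2]
E
python3 - <<'E'
from geo import *
np.set_printoptions(precision=4,suppress=True)
L=tri(("top",339.8,198),("scene",341.2,206.2));R=tri(("top",391.5,200.5),("scene",381.2,247));print("bar",L,R)
print("front base",onz("scene",313,201.2,0),onz("scene",411.2,307.5,0))
o=onz("top",329.6,176.3,.068);print("off",o,onz("scene",290+242/4,160+150/4,.068))
c=[onz("top",*q,.022) for q in((192,195),(244.5,194),(245,237),(191,238))];print("tray",np.array(c),np.mean(c,0))
s=[onz("scene",*q,.022) for q in((225,162),(256,145),(286,165),(255,187))];print(np.array(s),np.mean(s,0))
print("others",onz("top",280+388/4.6,110+320/4.6,.03))
E
```

```text
bar (array([ 0.4871, -0.0415,  0.1008]), np.float64(0.009791211654569126)) (array([ 0.4882, -0.1735,  0.0924]), np.float64(0.013991829443177646))
front base [0.4988 0.0828 0.    ] [ 0.4941 -0.2853  0.    ]
off [ 0.5434 -0.0136  0.068 ] [ 0.5446 -0.0119  0.068 ]
tray [[0.4892 0.3488 0.022 ]
 [0.4967 0.2103 0.022 ]
 [0.3826 0.2023 0.022 ]
 [0.3756 0.3424 0.022 ]] [0.436  0.2759 0.022 ]
[[0.3746 0.3303 0.022 ]
 [0.4796 0.343  0.022 ]
 [0.5044 0.2199 0.022 ]
 [0.3943 0.1965 0.022 ]] [0.4382 0.2724 0.022 ]
others [ 0.5457 -0.1087  0.03  ]
```

```bash
python3 - <<'E'
from geo import *
for fx in (.488,.494):
  for s in (0,.012,.025):
    x=fx-.014+.819*s;z=.105+.574*s
    print(fx,s,[np.round(proj(n,(x,y,z)),1).tolist() for n in("top","scene") for y in(-.04,-.17)])
  print("front base",np.round(proj("scene",(fx,.083,0)),1),np.round(proj("scene",(fx,-.287,0)),1))
E
```

```text
0.488 0 [[340.2, 201.2], [392.6, 203.0], [334.0, 207.6], [372.0, 246.3]]
0.488 0.012 [[340.5, 196.9], [393.2, 198.7], [337.6, 203.6], [376.0, 242.0]]
0.488 0.025 [[340.8, 192.1], [393.8, 193.9], [341.5, 199.2], [380.3, 237.3]]
front base [309.5 203. ] [409.6 309.7]
0.494 0 [[340.2, 198.8], [392.6, 200.6], [336.2, 206.4], [374.3, 244.9]]
0.494 0.012 [[340.5, 194.5], [393.2, 196.3], [339.7, 202.4], [378.2, 240.6]]
0.494 0.025 [[340.9, 189.7], [393.8, 191.5], [343.6, 198.1], [382.5, 235.9]]
front base [311.4 202. ] [411.7 308.2]
```

```bash
cat >> geo.py <<'E'
from scipy.spatial.transform import Rotation as Ro
def rot(q): return Ro.from_quat(np.roll(q,-1))
def target(pitch=0,yaw=0):
    # tool down, tool x to robot; pitch>0 (deg) leans the gripper's top towards the robot
    return Ro.from_euler('z',yaw,degrees=True)*Ro.from_euler('y',pitch*-1,degrees=True)*rot([0,0,1,0])
def row(P,R,P0=None,R0=None):
    s=manip.read_state();P0=s["tool_pos"] if P0 is None else P0;R0=rot(s["orientation"]) if R0 is None else R0
    return np.round(np.r_[R0.inv().apply(np.array(P)-P0)*1000,np.degrees((R0.inv()*R).as_rotvec())/5],2).tolist()
E
python3 - <<'E'
from geo import *
print(target(15).as_matrix().round(2))
print(row((.43,-.105,.2),target()))
E
```

```text
[[-0.97  0.    0.26]
 [ 0.    1.    0.  ]
 [-0.26  0.   -0.97]]
[-442.65, -529.02, 31.3, -0.01, -0.0, -2.63]
```

Request:
{"name": "move_arm", "arguments": {
  "series": [-443, -529, 31, 0, 0, -2.63, -443, -529, 31, 0, 0, -2.63, -443, -529, 31, 0, 0, -2.63, -443, -529, 31, 0, 0, -2.63, -443, -529, 31, 0, 0, -2.63, -443, -529, 31, 0, 0, -2.63, -443, -529, 31, 0, 0, -2.63, -443, -529, 31, 0, 0, -2.63, -443, -529, 31, 0, 0, -2.63, -443, -529, 31, 0, 0, -2.63, -443, -529, 31, 0, 0, -2.63, -443, -529, 31, 0, 0, -2.63, -443, -529, 31, 0, 0, -2.63, -443, -529, 31, 0, 0, -2.63, -443, -529, 31, 0, 0, -2.63, -443, -529, 31, 0, 0, -2.63, -443, -529, 31, 0, 0, -2.63, -443, -529, 31, 0, 0, -2.63, -443, -529, 31, 0, 0, -2.63, -443, -529, 31, 0, 0, -2.63],
  "gripper": 1
}}

```text
time_s: 1.77
tool_pos: [0.4299, -0.1046, 0.1999]
orientation: [-0.001, 0.001, 1.0, 0.0]
contact_force: [0.2, -0.1, 0.8]
opening: -0.003
finger_force: 0.0
```

```bash
python3 - <<'E'
from geo import *
import cv2
im=manip.grab_frame("wrist")[:,:,::-1];cv2.imwrite("pics/w1.png",im)
cv2.imwrite("pics/w1c.png",cv2.resize(im,(800,500)))
E
```

```text
(no output)
```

View pics/w1c.png

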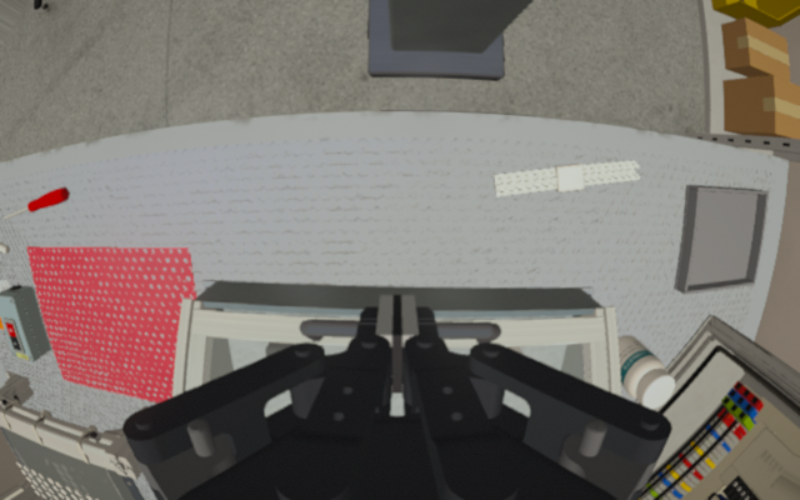

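Wrist view: the bar runs from about (242,262) to (400,265) in native px, centred on the fingers. The cabinet's front base runs from (164,225) to (476,232).

```bash
cat >> geo.py <<'E'
def wray(u,v,P,q):
    p=manip.camera_params("wrist");K=np.array(p["mtx"]);M=np.array(p["mount"])
    x,y=u-K[0,2],v-K[1,2];r=np.hypot(x,y);t=r/K[0,0]
    d=np.array([np.sin(t)*x/r,-np.sin(t)*y/r,-np.cos(t)]);R=rot(q)
    return R.apply(M[:3,3])+P,R.apply(M[:3,:3]@d)
def wz(u,v,z,P=None,q=None):
    s=manip.read_state();o,d=wray(u,v,s["tool_pos"] if P is None else P,s["orientation"] if q is None else q)
    return o+d*(z-o[2])/d[2]
E
python3 - <<'E'
from geo import *
np.set_printoptions(precision=4,suppress=True)
for z in(.104,.11,.116):print("bar",wz(241.6,262.4,z),wz(400,264.8,z))
print("base",wz(164,225,0),wz(476,232,0))
print("tray rim",[wz(u*.8,v*.8,.022) for u,v in((687,186),(767,190),(754,291),(677,289))])
print(row((.455,-.105,.09),target()))
E
```

```text
bar [ 0.4864 -0.1693  0.104 ] [ 0.4891 -0.0293  0.104 ]
bar [ 0.4833 -0.1676  0.11  ] [ 0.4859 -0.0311  0.11  ]
bar [ 0.4802 -0.1659  0.116 ] [ 0.4828 -0.033   0.116 ]
base [ 0.4913 -0.2999  0.    ] [0.5013 0.1053 0.    ]
tray rim [array([0.3838, 0.1954, 0.022 ]), array([0.3761, 0.349 , 0.022 ]), array([0.5071, 0.361 , 0.022 ]), array([0.4961, 0.2044, 0.022 ])]
[-25.27, -1.08, 110.13, 0.01, -0.01, -0.0]
```

Request:
{"name": "move_arm", "arguments": {
  "series": [-22, 1, 40, 0, 0, 0, -22, 1, 80, 0, 0, 0, -22, 1, 107, 0, 0, 0, -22, 1, 107, 0, 0, 0, -32, 1, 107, 0, 0, 0, -39, 1, 107, 0, 0, 0, -46, 1, 102, 0, 0, 0, -54, 1, 96, 0, 0, 0, -62, 1, 90, 0, 0, 0, -62, 1, 90, 0, 0, 0]
}}

```text
time_s: 2.65
tool_pos: [0.4941, -0.1035, 0.113]
orientation: [0.001, -0.0, 1.0, -0.0]
contact_force: [-3.2, 0.3, 1.4]
opening: -0.001
finger_force: 1.3
```

Request:
{"name": "move_arm", "arguments": {
  "series": [-10, 0, -7, 0, 0, 0, -20, 0, -14, 0, 0, 0, -30, 0, -21, 0, 0, 0, -40, 0, -28, 0, 0, 0, -50, 0, -35, 0, 0, 0, -60, 0, -42, 0, 0, 0, -70, 0, -49, 0, 0, 0, -80, 0, -56, 0, 0, 0, -90, 0, -63, 0, 0, 0, -97, 0, -68, 0, 0, 0, -97, 0, -68, 0, 0, 0]
}}

```text
time_s: 3.57
tool_pos: [0.5907, -0.104, 0.1812]
orientation: [0.001, 0.0, 1.0, -0.001]
contact_force: [-2.9, -1.1, 1.9]
opening: -0.003
finger_force: 1.3
```

```bash
python3 - <<'E'
from geo import *
import cv2
a=manip.grab_frame("scene")[60:310,260:580,::-1]
cv2.imwrite("pics/s2.png",cv2.resize(a,None,fx=2.4,fy=2.4,interpolation=cv2.INTER_CUBIC))
E
```

```text
(no output)
```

View pics/s2.png

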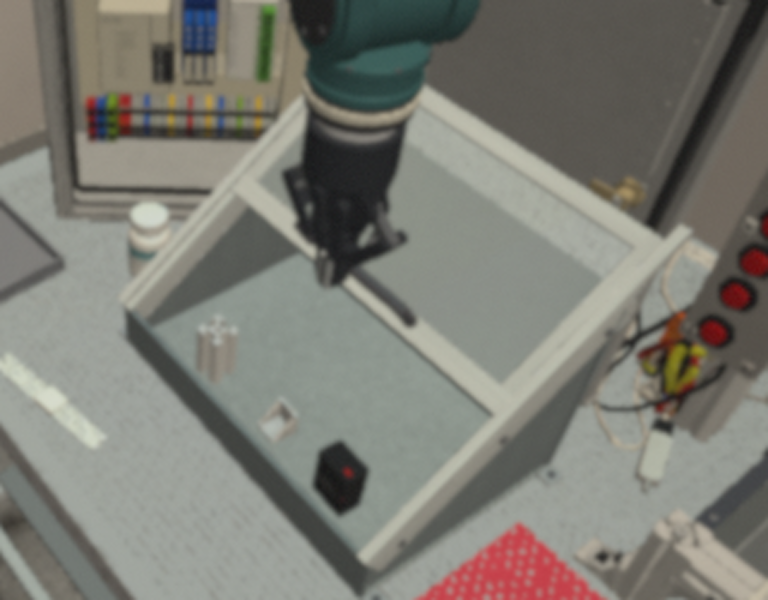

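The sash has gone most of the way up with the bar ahead of the fingers. The offcut is in the open, with its top at native scene px (351,197).

Request:
{"name": "move_arm", "arguments": {
  "series": [-3, 0, -2, 0, 0, 0, -6, 0, -4, 0, 0, 0, -9, 0, -6, 0, 0, 0, -9, 0, -6, 0, 0, 0]
}}

```text
time_s: 3.95
tool_pos: [0.598, -0.1038, 0.186]
orientation: [-0.0, 0.0, 1.0, -0.001]
contact_force: [-7.3, -2.7, 3.4]
opening: 0.001
finger_force: 4.5
```

Request:
{"name": "move_arm", "arguments": {
  "series": [-3, 0, -2, 0, 0, 0, -6, 0, -4, 0, 0, 0, -9, 0, -6, 0, 0, 0, -9, 0, -6, 0, 0, 0]
}}

```text
time_s: 4.28
tool_pos: [0.6001, -0.1036, 0.1879]
orientation: [-0.009, 0.001, 1.0, -0.0]
contact_force: [-40.8, -9.6, -16.2]
opening: -0.0
finger_force: 20.2
```

Request:
{"name": "move_arm", "arguments": {
  "series": [10, 0, 5, 0, 0, 0, 30, 0, 5, 0, 0, 0, 60, 0, 0, 0, 0, 0, 100, 0, -20, 0, 0, 0, 120, 60, -40, 0, 0, 0, 120, 90, -40, 0, 0, 0, 120, 90, -40, 0, 0, 0, 120, 90, -40, 0, 0, 0],
  "gripper": -1
}}

```text
time_s: 4.95
tool_pos: [0.4876, -0.0112, 0.233]
orientation: [0.002, -0.001, 1.0, -0.0]
contact_force: [1.2, -0.7, 0.2]
opening: 0.999
finger_force: 0.0
```

```bash
python3 - <<'E'
from geo import *
import cv2
s=manip.read_state();print(s["tool_pos"],s["orientation"])
im=manip.grab_frame("wrist")[:,:,::-1];cv2.imwrite("pics/w2.png",im)
t=manip.grab_frame("scene")[:,:,::-1]
a=cv2.resize(im[150:400,160:480],(800,625))[:600]
cv2.imwrite("pics/w2c.png",np.vstack([cv2.resize(im,(560,350)),cv2.resize(t[60:310,200:600],(560,250))]))
E
```

```text
[ 0.48760313 -0.01118562  0.23299254] [ 2.12914308e-03 -1.43260095e-03  9.99996706e-01 -3.93424847e-05]
```

View pics/w2c.png

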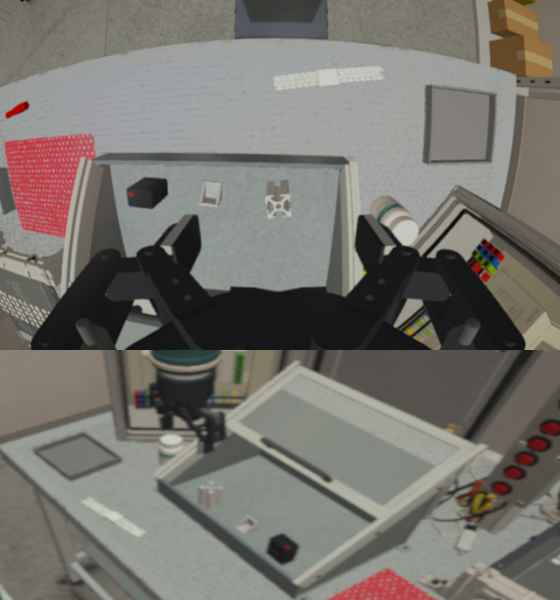

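The sash stays up. In the wrist view the offcut top is at native px (319,236), with its edges square to the image. The tray rim corners are at native (487,98), (566,99), (563,185) and (487,184).

```bash
python3 - <<'E'
from geo import *
np.set_printoptions(precision=4,suppress=True)
print("off",wz(318.9,236,.068))
k=8/7;c=np.array([wz(u*k,v*k,.022) for u,v in((426,86),(495,87),(493,162),(426,161))]);print("tray",c,c.mean(0))
o=wz(318.9,236,.068)
T=target(15);print(T.as_matrix()[:,2])
tz=T.as_matrix()[:,2]
s=manip.read_state()
for h in(.15,.046):
    g=np.array([.5435,-.0125,h])+tz*manip.pinch_z   # grasp point at height h
    print(h,g,row(g,T))
E
```

```text
off [ 0.5466 -0.0104  0.068 ]
tray [[0.3879 0.1983 0.022 ]
 [0.3697 0.3428 0.022 ]
 [0.4959 0.355  0.022 ]
 [0.4975 0.2077 0.022 ]] [0.4377 0.276  0.022 ]
[ 0.2588  0.     -0.9659]
0.15 [ 0.5483 -0.0125  0.1319] [-59.97, 0.89, 99.75, -0.0, -2.97, 0.02]
0.046 [ 0.5483 -0.0125  0.0279] [-59.72, 0.95, 203.75, -0.0, -2.97, 0.02]
```

Request:
{"name": "move_arm", "arguments": {
  "series": [-15, 0, 25, 0, -1, 0, -30, 0, 50, 0, -2, 0, -50, 0, 80, 0, -2.97, 0, -61, 0, 100, 0, -2.97, 0, -61, 0, 120, 0, -2.97, 0, -61, 0, 140, 0, -2.97, 0, -61, 0, 140, 0, -2.97, 0, -61, 0, 140, 0, -2.97, 0],
  "gripper": -0.35
}}

```text
time_s: 5.72
tool_pos: [0.5485, -0.0145, 0.09]
orientation: [0.128, 0.001, 0.992, 0.0]
contact_force: [1.1, 1.1, 0.7]
opening: 0.673
finger_force: 0.0
```

```bash
python3 - <<'E'
from geo import *
import cv2
im=manip.grab_frame("wrist")[:,:,::-1];t=manip.grab_frame("scene")[:,:,::-1]
cv2.imwrite("pics/w3c.png",np.vstack([cv2.resize(im[100:400,120:520],(560,420)),cv2.resize(t[140:260,290:490],(300,180)).repeat(1,0) if 0 else cv2.resize(t[150:270,260:636],(560,179))]))
E
```

```text
(no output)
```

View pics/w3c.png

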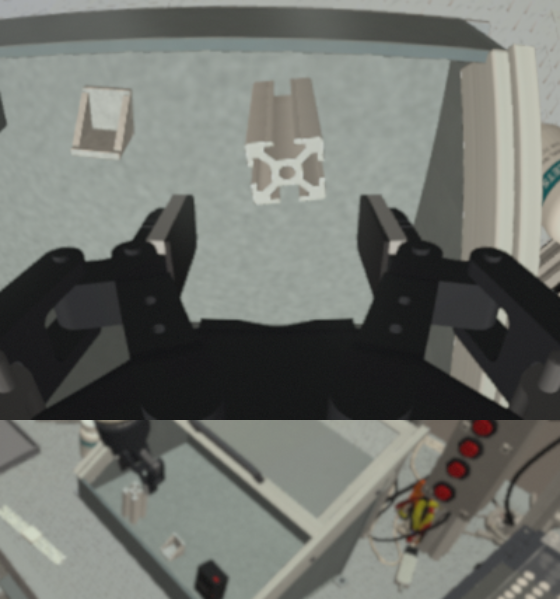

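Centred between the pads: the offcut top is at native px (324,224), turned about 3°.

```bash
python3 - <<'E'
from geo import *
np.set_printoptions(precision=4,suppress=True)
f=lambda u,v:wz(120+u/1.4,100+v/1.4,.068)
print(f(286,173)); a,b=f(256,203),f(326,198);print(a,b,np.degrees(np.arctan2(b[0]-a[0],b[1]-a[1])))
a,b=f(246,145),f(321,140);print(a,b)
E
```

```text
[ 0.5491 -0.0093  0.068 ]
[ 0.5647 -0.0219  0.068 ] [0.5622 0.0078 0.068 ] -4.946146174548599
[ 0.5359 -0.0251  0.068 ] [0.5336 0.0041 0.068 ]
```

```bash
python3 - <<'E'
from geo import *
T=target(15,4);tz=T.as_matrix()[:,2]
for h in(.1082,.046):
    print(row(np.array([.5475,-.010,h])+tz*manip.pinch_z,T))
E
```

```text
[-2.41, 4.81, 2.13, -0.21, -0.01, -0.78]
[13.62, 4.84, 62.23, -0.21, -0.01, -0.78]
```

Request:
{"name": "move_arm", "arguments": {
  "series": [-2.4, 4.8, 2, -0.2, 0, -0.78, 3, 4.8, 22, -0.2, 0, -0.78, 8, 4.8, 42, -0.2, 0, -0.78, 13.6, 4.8, 62, -0.2, 0, -0.78, 13.6, 4.8, 62, -0.2, 0, -0.78, 13.6, 4.8, 62, -0.2, 0, -0.78]
}}

```text
time_s: 6.32
tool_pos: [0.5515, -0.0092, 0.0276]
orientation: [0.129, -0.035, 0.991, 0.004]
contact_force: [-0.2, 0.2, 0.9]
opening: 0.676
finger_force: 0.0
```

Request:
{"name": "move_arm", "arguments": {
  "series": [0, 0, 0, 0, 0, 0, 0, 0, 0, 0, 0, 0, 0, 0, 0, 0, 0, 0, 0, 0, 0, 0, 0, 0, 0, 0, 0, 0, 0, 0, 0, 0, 0, 0, 0, 0, 0, 0, 0, 0, 0, 0],
  "gripper": 1,
  "force": 45
}}

```text
time_s: 6.9
tool_pos: [0.5523, -0.0093, 0.0286]
orientation: [0.131, -0.035, 0.991, 0.004]
contact_force: [-2.8, 0.3, 8.7]
opening: 0.351
finger_force: 43.4
```

```bash
python3 - <<'E'
from geo import *
T=target(15,4);P0=np.array([.5515,-.0092,.0278])
for P in((.549,-.0092,.07),(.545,-.0092,.115),(.42,.02,.125),(.4415,.276,.125),(.4415,.276,.035),(.4415,.276,.0265)): print(row(P,T,P0,T)[:3])
E
```

```text
[-8.51, 0.17, -41.41]
[-16.31, 0.45, -85.91]
[99.59, 38.3, -127.31]
[61.62, 292.18, -117.14]
[84.91, 292.18, -30.21]
[87.11, 292.18, -22.0]
```

Request:
{"name": "move_arm", "arguments": {
  "series": [-4, 0, -15, 0, 0, 0, -8.5, 0, -41, 0, 0, 0, -12, 0, -64, 0, 0, 0, -16, 0, -86, 0, 0, 0, -16, 0, -86, 0, 0, 0, 10, 6, -96, 0, 0, 0, 40, 16, -106, 0, 0, 0, 70, 27, -116, 0, 0, 0, 100, 38, -127, 0, 0, 0, 93, 70, -125, 0, 0, 0, 88, 105, -124, 0, 0, 0, 83, 140, -123, 0, 0, 0, 78, 175, -122, 0, 0, 0, 73, 210, -120, 0, 0, 0, 68, 245, -118, 0, 0, 0, 64, 275, -117, 0, 0, 0, 62, 292, -117, 0, 0, 0, 62, 292, -117, 0, 0, 0, 62, 292, -117, 0, 0, 0, 62, 292, -117, 0, 0, 0]
}}

```text
time_s: 8.57
tool_pos: [0.4409, 0.2756, 0.124]
orientation: [0.129, -0.035, 0.991, 0.004]
contact_force: [-0.7, -0.1, -0.2]
opening: 0.344
finger_force: 44.6
```

```bash
python3 - <<'E'
from geo import *
import cv2
im=manip.grab_frame("wrist")[:,:,::-1];t=manip.grab_frame("scene")[:,:,::-1]
cv2.imwrite("pics/w4c.png",np.vstack([cv2.resize(im[100:400,120:520],(480,360)),cv2.resize(t[80:280,200:600],(480,240))]))
T=target(15,4)
s=manip.read_state();print(s["tool_pos"])
for z in(.05,.035,.0265):print(row((.4415,.276,z),T))
E
```

```text
[0.44109741 0.27513767 0.12406274]
[18.54, 0.87, 71.71, -0.01, -0.03, -0.01]
[22.39, 0.88, 86.2, -0.01, -0.03, -0.01]
[24.57, 0.89, 94.42, -0.01, -0.03, -0.01]
```

View pics/w4c.png

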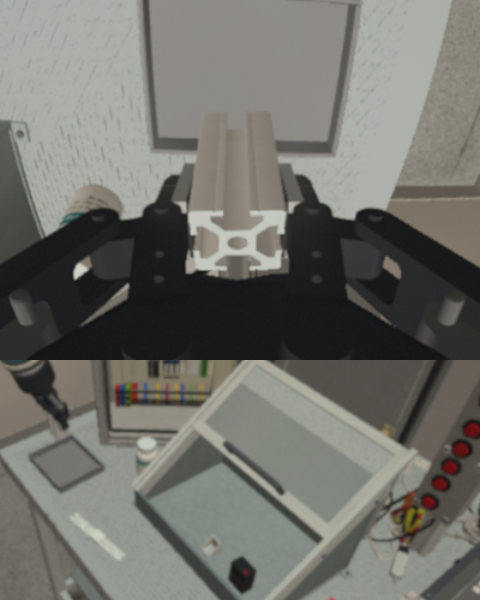

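The offcut is held square in the pads above the tray, and the sash is still up. Lowering.

Request:
{"name": "move_arm", "arguments": {
  "series": [5, 0.5, 20, 0, 0, 0, 10, 0.9, 40, 0, 0, 0, 15, 0.9, 58, 0, 0, 0, 18.5, 0.9, 71.5, 0, 0, 0, 20.5, 0.9, 79, 0, 0, 0, 22.4, 0.9, 86, 0, 0, 0, 23.5, 0.9, 90, 0, 0, 0, 24.2, 0.9, 93, 0, 0, 0, 24.2, 0.9, 93, 0, 0, 0]
}}

```text
time_s: 9.42
tool_pos: [0.4416, 0.2768, 0.0278]
orientation: [0.129, -0.035, 0.991, 0.004]
contact_force: [0.2, -0.2, -1.5]
opening: 0.344
finger_force: 44.6
```

Not yet in contact, so I'll go down 1 mm at a time.

Request:
{"name": "move_arm", "arguments": {
  "series": [0.25, 0, 1, 0, 0, 0, 0.25, 0, 1, 0, 0, 0, 0.25, 0, 1, 0, 0, 0]
}}

```text
time_s: 9.67
tool_pos: [0.4417, 0.277, 0.0271]
orientation: [0.129, -0.035, 0.991, 0.004]
contact_force: [0.1, -1.0, -0.8]
opening: 0.347
finger_force: 44.6
```

Request:
{"name": "move_arm", "arguments": {
  "series": [0.25, 0, 1, 0, 0, 0, 0.25, 0, 1, 0, 0, 0, 0.25, 0, 1, 0, 0, 0]
}}

```text
time_s: 9.92
tool_pos: [0.4419, 0.277, 0.0266]
orientation: [0.13, -0.035, 0.991, 0.004]
contact_force: [-3.9, -2.0, 12.9]
opening: 0.347
finger_force: 46.1
```

Request:
{"name": "move_arm", "arguments": {
  "series": [0, 0, 0, 0, 0, 0, 0, 0, 0, 0, 0, 0, 0, 0, 0, 0, 0, 0, 0, 0, 0, 0, 0, 0, 0, 0, 0, 0, 0, 0, 0, 0, 0, 0, 0, 0],
  "gripper": -0.3
}}

```text
time_s: 10.42
tool_pos: [0.4415, 0.2769, 0.0257]
orientation: [0.129, -0.035, 0.991, 0.004]
contact_force: [0.4, 0.4, 0.4]
opening: 0.652
finger_force: 0.0
```

Request:
{"name": "move_arm", "arguments": {
  "series": [-1, 0, -10, 0, 0, 0, -3, 0, -25, 0, 0, 0, -10, 0, -50, 0, 0, 0, -20, 0, -85, 0, 0, 0, -10, 0, -120, 0, 0, 0, 20, 0, -140, 0, 0, 0, 60, 0, -150, 0, 0, 0, 60, 0, -150, 0, 0, 0, 60, 0, -150, 0, 0, 0]
}}

```text
time_s: 11.17
tool_pos: [0.3438, 0.2702, 0.1557]
orientation: [0.129, -0.036, 0.991, 0.005]
contact_force: [-0.6, 1.0, 0.8]
opening: 0.648
finger_force: 0.0
```

```bash
python3 - <<'E'
from geo import *
import cv2
im=manip.grab_frame("top")[:,:,::-1];t=manip.grab_frame("scene")[:,:,::-1]
cv2.imwrite("pics/w5c.png",np.vstack([cv2.resize(im[90:250,160:460],(560,299)),cv2.resize(t[80:290,200:592],(560,300))]))
print(manip.read_state()["time_s"])
E
```

```text
11.2667
```

View pics/w5c.png

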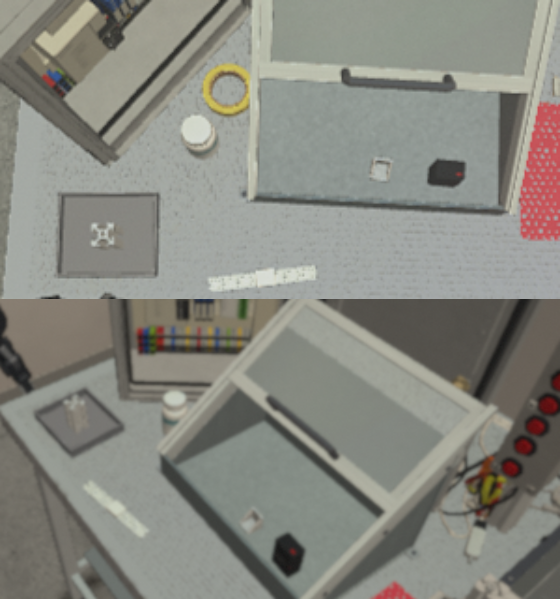

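The offcut stands upright in the tray (top view crop (103,235)), the sash is up, and the arm is clear of everything.

```bash
python3 -c "
from plant import manip
print(manip.finish_job())"
```

```text
the job is handed in; nothing more can be done
None
```

The sash is at its upper stop and stays there on its own, the aluminium offcut stands upright on the tray floor, and I handed the job in at about 11 s.

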